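Stand the amber bottles in their spill saucers

TASK

Put the four amber glass bottles away, one by one, each upright in the white spill saucer made for its size: the smallest bottle in the smallest saucer and so on up to the largest, flat on the saucer's floor inside its rim. Set them down gently without dropping any, and leave the two squat white jars where they stand.

Things in the scene. Friction and masses are not known exactly. Their poses are not given: they have to be found in the camera images.
- bottle_tiny: the smallest of the four upright amber glass bottles, with paper label and fixed black cap; loose, round, 32 mm in diameter, 84 mm tall over the cap, about 60 g; cap 22 mm in diameter and 22 mm high at the top, over a thinner neck 8 mm high; grip the cap from above at any yaw. Origin: centre of the underside, z up
- saucer_tiny: the smallest of the four white round spill saucers: a shallow dish fixed to the bench, 58 mm outer diameter, rim 4 mm thick and 14 mm high, floor 4 mm thick, so the well is 50 mm across and 10 mm deep (9 mm wider all round than the 32 mm bottle that belongs in it). Origin: centre of the underside, on the bench, z up
- bottle_small: the second smallest of the four upright amber glass bottles, with paper label and fixed black cap; loose, round, 44 mm in diameter, 94 mm tall over the cap, about 100 g; cap 26 mm in diameter and 22 mm high at the top, over a thinner neck 8 mm high; grip the cap from above at any yaw. Origin: centre of the underside, z up
- saucer_small: the second smallest of the four white round spill saucers: a shallow dish fixed to the bench, 70 mm outer diameter, rim 4 mm thick and 14 mm high, floor 4 mm thick, so the well is 62 mm across and 10 mm deep (9 mm wider all round than the 44 mm bottle that belongs in it). Origin: centre of the underside, on the bench, z up
- bottle_medium: the second largest of the four upright amber glass bottles, with paper label and fixed black cap; loose, round, 56 mm in diameter, 104 mm tall over the cap, about 170 g; cap 32 mm in diameter and 22 mm high at the top, over a thinner neck 8 mm high; grip the cap from above at any yaw. Origin: centre of the underside, z up
- saucer_medium: the second largest of the four white round spill saucers: a shallow dish fixed to the bench, 82 mm outer diameter, rim 4 mm thick and 14 mm high, floor 4 mm thick, so the well is 74 mm across and 10 mm deep (9 mm wider all round than the 56 mm bottle that belongs in it). Origin: centre of the underside, on the bench, z up
- bottle_large: the largest of the four upright amber glass bottles, with paper label and fixed black cap; loose, round, 68 mm in diameter, 114 mm tall over the cap, about 280 g; cap 38 mm in diameter and 22 mm high at the top, over a thinner neck 8 mm high; grip the cap from above at any yaw. Origin: centre of the underside, z up
- saucer_large: the largest of the four white round spill saucers: a shallow dish fixed to the bench, 94 mm outer diameter, rim 4 mm thick and 14 mm high, floor 4 mm thick, so the well is 86 mm across and 10 mm deep (9 mm wider all round than the 68 mm bottle that belongs in it). Origin: centre of the underside, on the bench, z up
- jar_a: one of two alike squat white plastic jars with white lids, to be left alone; loose, round, body 52 mm in diameter, lid 58 mm in diameter, 54 mm tall in all, about 90 g. Origin: centre of the underside, z up
- jar_b: one of two alike squat white plastic jars with white lids, to be left alone; loose, round, body 52 mm in diameter, lid 58 mm in diameter, 54 mm tall in all, about 90 g. Origin: centre of the underside, z up
Not all that is in view belongs to the job. Leave any blue look-alike of the bottle_tiny alone. Leave any red look-alike of the saucer_medium alone.

How it is judged:
By the outcome, as a careful person would: the job done as asked, in the order asked, and still so for the second after the job is handed in, with the robot touching nothing.
It also fails if it takes over 109 s, if anything falls off the work surface, if the arm or the gripper's body presses on something with over 40 N, if the wrist force passes 120 N, or if a joint passes its speed limit or range.

ROBOT

A 7-joint arm with a two-finger parallel gripper is mounted at the origin on the work surface. World frame = base frame: x ahead of the robot, y to its left, z up, the work surface at z = 0. Lengths are in m, angles in rad, forces in N, time in s.
With the tool pointing down it reaches from about 0.425 to 0.875 m from the base axis. Payload 4.7 kg.
Tool frame: the origin (TCP) lies midway between the tips of the shut fingers; the grasp point (between the pads) lies 19 mm behind it; z points along the fingers, y is the line along which they close (so a half turn about z gives the same grasp; the last joint's range is limited). The gripper opens to 87 mm and grips with 3 to 60 N. Pads are 19 mm wide; open, the fingers measure 117 mm over their backs; the gripper's body (75 mm by 190 mm) begins 51 mm behind the grasp point.
Start: joints at [-1.178, 0.321, -0.07, 1.45, 0.023, 1.371, -0.057], TCP at [0.24, 0.604, 0.223] pointing down, gripper open.
Joint ranges: [-2.86, 2.86], [-0.3, 2.09], [-1.38, 1.24], [0.06, 2.45], [-1.56, 4.7], [0.09, 2.05], [-2.69, 2.69]. Speed limits (rad/s): [2.57, 2.57, 3.14, 3.14, 3.14, 3.14, 3.14].

INTERFACE

Orientations are given as a rotation vector (axis times angle).
In Python, from bench import ctrl gives the robot as it stands. The module is installed in compiled form; this text tells all that it offers.
- The arm moves only by the shell command python3 -m handwheel 'ROWS' [FORCE]. ROWS is JSON, a list of rows, each a list of 7 numbers: the finger opening in m, from 0 to 0.087, then the shift along the tool's x, y, z in m, then the turn, a rotation vector about the tool's x, y, z in degrees. A call has 1 to 12 rows; each row shifts and turns the commanded pose from where the row before left it, along the tool's axes as they then stand; what a row does not reach is not made up. A row lasts 1/8 s, in which the tool goes at most 62.5 mm and 10.7 degrees, less where a joint would pass 70% of its speed; a pose out of reach is approached as far as the arm can. A call is refused whole if a number of a shift passes 0.0625 or a number of a turn 10.7, either way. A call with a gripper value outside its range is refused whole. The fingers move at their own pace and stop on an object; FORCE is the grip in N (left out, the last holds). Time passes only in rows, so rows that do not move let the fingers close. It gives the time, the measured TCP pose, the force, the opening and the grip force at its end, in the units of the state.
- ctrl.get_state(): the state, without advancing time (a new reading comes with each control period).
- ctrl.get_image(name): name is "side" or "top" or "wrist"; returns (picture, depth): 420x560x3 uint8, blue, green, red; 420x560 float32, m along the optical axis (not along the pixel's ray), 0 where there is no reading.
- ctrl.camera_info(name): a dict with "intrinsics" (3x3 intrinsics, pixels), "R" (3x3) and "t" (3): a world point X has camera coordinates R X + t. Camera axes: x right, y down, z forward; pixel columns grow to the right and rows downward; lengths in m; the calibration is good to about 2 mm. A picture is of the moment at which its call begins: read the wrist's pose just before it. camera_info takes no time and is no camera call; for the wrist camera it gives the pose at the moment of the call.
- ctrl.close_job(): hands the job in; it is judged then, once.
The state is a dict: "time": time; "joint_positions": joint angles; "qd": joint speeds; "joint_torque": joint torques, N m; "position": TCP position; "tool_rot": TCP orientation; "ft_force": force on the tool from outside, world axes, zero at the start; "torque": the same for the moment, N m; "grip_width": opening from 0.0 (shut) to 1.0 (fully open); "grip_force": force on a finger pad.
Only numpy, scipy, OpenCV 4.12 (cv2) and the standard library are available. Lean on these libraries where they do the work, as an engineer would, in place of code of your own. Each camera call takes 0.05 s, during which the arm holds its last target. There are 200 camera calls.

## Working session

There is one attempt and no reset: what is moved stays moved. The work goes in short steps, Python scripts to look and compute and a shell command to move; the robot and the scene stay as the last step left them, time stands still between calls to the robot, and variables do not carry over. Pictures are saved under pics/ and viewed, at most 14 in all, crops included, and the job is handed in when it is done.

```bash
mkdir -p pics
python3 - <<'E'
from bench import ctrl
import cv2,numpy as np
s=ctrl.get_state();print(s['time'],s['position'],s['tool_rot'],s['grip_width'])
for n in('top','side'):
    p,d=ctrl.get_image(n);cv2.imwrite(f'pics/{n}0.png',p);np.savez(f'{n}0.npz',p=p,d=d,**ctrl.camera_info(n))
    c=ctrl.camera_info(n);R=np.array(c['R']);print(n,-R.T@np.array(c['t']),R[2],(d>0).mean())
E
```

```text
0.0 [0.24018646 0.60341328 0.22146795] [-5.91288836e-01 -3.08516348e+00  2.91703503e-03] 0.9984161882230753
top [0.38264838 0.00145648 1.18542266] [ 0.14087333  0.02018855 -0.98982177] 0.9958163265306123
side [0.49076371 0.86705581 0.54843846] [ 0.07992845 -0.85868087 -0.50623967] 0.9960246598639456
```

View pics/top0.png

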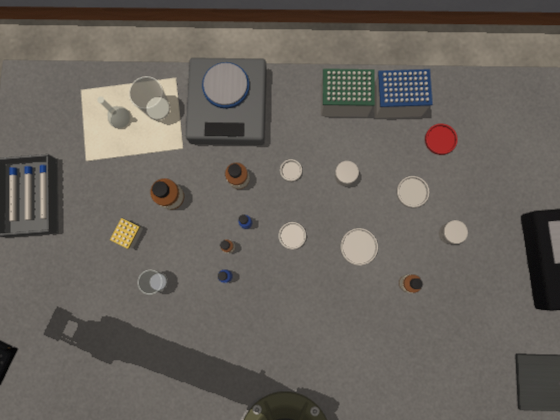

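View pics/side0.png

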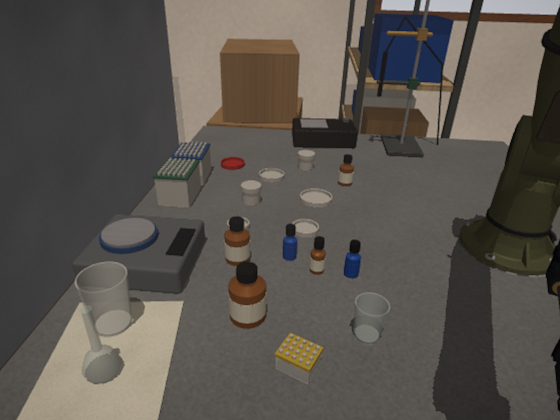

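The top view shows amber bottles at px (165,190) large, (236,173) medium, (412,284) small and (228,246) tiny. The saucers are at (291,170), (292,236), (359,247) and (413,192). Jars are at (347,172) and (455,232), blue decoys at (245,222) and (225,276), and the red saucer at (441,139).

```bash
cat > h.py <<'E'
import numpy as np,cv2
def ray(f,uv,z):
    K,R,t=f['intrinsics'],f['R'],f['t'];uv=np.atleast_2d(np.float64(uv))
    d=np.c_[uv,np.ones(len(uv))]@np.linalg.inv(K).T@R;o=-R.T@t
    return (o+d*((z-o[2])/d[:,2])[:,None])[:,:2]
def cloud(f):
    K,R,t=f['intrinsics'],f['R'],f['t'];d=f['d'];v,u=np.indices(d.shape)
    P=np.stack([u,v,np.ones_like(u)],-1)@np.linalg.inv(K).T*d[...,None]
    return (P-t)@R
def blob(m,u,v,r=25):
    w=np.zeros_like(m);cv2.circle(w,(u,v),r,255,-1)
    cs,_=cv2.findContours(m&w,cv2.RETR_EXTERNAL,cv2.CHAIN_APPROX_NONE)
    return max(cs,key=cv2.contourArea)[:,0]
E
cat > m.py <<'E'
from h import *
f=dict(np.load('top0.npz'));X=cloud(f);p=f['p'];hsv=cv2.cvtColor(p,cv2.COLOR_BGR2HSV)
print('table z',np.median(X[200:220,380:395,2]))
white=((hsv[...,1]<60)&(hsv[...,2]>125)).astype(np.uint8)*255
for n,u,v,z in[('s?',291,170,.014),('s?',292,236,.014),('s?',359,247,.014),('s?',413,192,.014),('jar',347,172,.054),('jar',455,232,.054),('red',441,139,.014)]:
    m=white if n!='red' else ((hsv[...,2]>80)&(hsv[...,1]>120)).astype(np.uint8)*255
    c=ray(f,blob(m,u,v),z);(x,y),r=cv2.minEnclosingCircle(np.float32(c));e=c.max(0)-c.min(0);print(n,u,v,np.round((c.max(0)+c.min(0))/2,4),np.round(e,4))
for n,u,v,z in[('tiny',228,246,.084),('small',412,284,.094),('medium',236,173,.104),('large',165,190,.114),('blue',245,222,.084),('blue',225,276,.084)]:
    w=X[v-28:v+28,u-28:u+28].reshape(-1,3);k=w[abs(w[:,2]-z)<.012]
    print(n,len(k),np.round(k.mean(0),4),'mid',np.round((k.max(0)+k.min(0))/2,4),np.ptp(k,0).round(4), w[:,2].max())
    dark=(p.max(-1)<40).astype(np.uint8)*255
    c=ray(f,blob(dark,u,v,18),z);print('   dark',np.round((c.max(0)+c.min(0))/2,4),np.round(np.ptp(c,0),4))
g=np.hstack([cv2.resize(p[v-25:v+25,u-25:u+25],(190,190),interpolation=0) for u,v in[(228,246),(412,284),(236,173),(165,190)]]);cv2.imwrite('pics/crop.png',g)
E
python3 m.py
```

```text
table z -0.00015482712956961116
s? 291 170 [ 6.637e-01 -5.000e-04] [0.0561 0.0572]
s? 292 236 [ 0.4921 -0.0074] [0.0692 0.0689]
s? 359 247 [ 0.4678 -0.1772] [0.0938 0.0933]
s? 413 192 [ 0.6118 -0.3169] [0.0811 0.0819]
jar 347 172 [ 0.6527 -0.1416] [0.0565 0.0574]
jar 455 232 [ 0.5063 -0.4075] [0.0567 0.0562]
red 441 139 [ 0.7523 -0.392 ] [0.081 0.083]
tiny 129 [0.4728 0.1378 0.083 ] mid [0.4592 0.1312 0.0808] [0.1329 0.0641 0.0172] 1.185422661618631
   dark [0.4547 0.1441] [0. 0.]
small 111 [ 0.3796 -0.2998  0.093 ] mid [ 0.3796 -0.301   0.091 ] [0.0234 0.0245 0.017 ] 1.185422661618631
   dark [ 0.3783 -0.2876] [0.016  0.0068]
medium 149 [0.6396 0.1326 0.1025] mid [0.6409 0.1331 0.1003] [0.0315 0.0316 0.0165] 1.185422661618631
   dark [0.6287 0.1301] [0.015  0.0214]
large 215 [0.5882 0.3067 0.1131] mid [0.5886 0.3087 0.1107] [0.0363 0.0375 0.0174] 1.185422661618631
   dark [0.5822 0.2979] [0.0291 0.0208]
blue 136 [0.4938 0.1303 0.083 ] mid [0.4936 0.1303 0.0808] [0.0829 0.0622 0.0172] 1.185422661618631
   dark [0.5132 0.1077] [0. 0.]
blue 74 [0.392  0.1551 0.083 ] mid [0.4158 0.1556 0.0805] [0.0741 0.0204 0.0166] 1.185422661618631
   dark [0.3849 0.1462] [0.0023 0.0001]
```

View pics/crop.png

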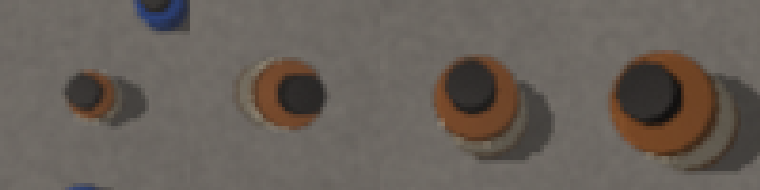

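The crops show dark cap tops clearly, upright on all four bottles, so I'll average the depth points on the cap tops only.

```bash
cat > caps.py <<'E'
from h import *
f=dict(np.load('top0.npz'));X=cloud(f)
for n,u,v,z,r in[('tiny',225,245,.084,.02),('small',417,283,.094,.02),('medium',234,171,.104,.025),('large',160,188,.114,.03),('blue',245,218,.084,.02),('blue',225,274,.084,.02),('beaker',158,282,.09,.05)]:
    w=X[v-12:v+12,u-12:u+12].reshape(-1,3);k=w[abs(w[:,2]-z)<(.004 if n!='beaker' else .05)]
    print(n,len(k),np.round(k.mean(0),4),'mid',np.round((k.max(0)+k.min(0))/2,4),np.ptp(k,0).round(4))
E
cat > go.py <<'E'
import sys,numpy as np
from bench import ctrl
from scipy.spatial.transform import Rotation as Ro
s=ctrl.get_state();R=Ro.from_rotvec(s['tool_rot']).as_matrix()
tgt=np.array([float(a) for a in sys.argv[1:4]])
print('mm tool',(1000*R.T@(tgt-s['position'])).round(1),'t',round(s['time'],2),'pos',s['position'].round(4),'tilt',R[:,2].round(3),'tx',R[:,0].round(3),'F',s['ft_force'].round(1),'grip',round(s['grip_width'],3),s['grip_force'],'q',np.round(s['joint_positions'],2))
E
python3 caps.py; python3 go.py .455 .15 .16
```

```text
tiny 57 [0.4617 0.1524 0.0834] mid [0.4617 0.1519 0.084 ] [0.019  0.019  0.0079]
small 94 [ 0.3795 -0.3006  0.0938] mid [ 0.3797 -0.3007  0.0938] [0.0232 0.0239 0.0072]
medium 124 [0.6406 0.1333 0.1036] mid [0.641  0.1331 0.1038] [0.0302 0.0316 0.007 ]
large 189 [0.5891 0.3071 0.114 ] mid [0.5886 0.3083 0.114 ] [0.0363 0.0367 0.0079]
blue 60 [0.5251 0.1099 0.0835] mid [0.5251 0.1107 0.0839] [0.0199 0.0195 0.0074]
blue 65 [0.388  0.1557 0.0835] mid [0.3882 0.1561 0.084 ] [0.0189 0.0195 0.0078]
beaker 147 [0.3699 0.3187 0.0627] mid [0.3693 0.3246 0.0602] [0.055  0.0503 0.0385]
mm tool [-367.2 -341.8   62.2] t 0.1 pos [0.2403 0.6034 0.2216] tilt [-0.001 -0.002 -1.   ] tx [-0.929  0.37  -0.   ] F [-0.9  0.2 -0.3] grip 1.001 0.0 q [-1.18  0.32 -0.07  1.45  0.02  1.37 -0.06]
```

```bash
python3 -m handwheel '[[0.05,-0.02,-0.018,0,0,0,0],[0.05,-0.034,-0.032,0.005,0,0,0],[0.05,-0.034,-0.032,0.005,0,0,0],[0.05,-0.034,-0.032,0.005,0,0,0],[0.05,-0.034,-0.032,0.005,0,0,0],[0.05,-0.034,-0.032,0.005,0,0,0],[0.05,-0.034,-0.032,0.005,0,0,0],[0.05,-0.034,-0.032,0.005,0,0,0],[0.05,-0.034,-0.032,0.005,0,0,0],[0.05,-0.034,-0.032,0.005,0,0,0],[0.05,-0.034,-0.032,0.005,0,0,0],[0.05,0,0,0,0,0,0]]' 10; python3 go.py .4617 .152 .055
```

```text
time: 1.6
position: [0.4508, 0.1526, 0.172]
tool_rot: [-0.603, -3.083, 0.002]
ft_force: [0.0, 0.2, 1.0]
grip_width: 0.577
grip_force: 0.0
mm tool [-10.3   3.7 117. ] t 1.6 pos [0.4508 0.1526 0.172 ] tilt [-0.001 -0.001 -1.   ] tx [-0.926  0.377 -0.   ] F [0.  0.2 1. ] grip 0.577 0.0 q [-0.69 -0.02  0.3   1.95  0.01  1.22  0.8 ]
```

```bash
python3 -m handwheel '[[0.05,-0.01,0.004,0.02,0,0,0],[0.05,0,0,0.024,0,0,0],[0.05,0,0,0.024,0,0,0],[0.05,0,0,0.02,0,0,0],[0.05,0,0,0.014,0,0,0],[0.05,0,0,0.01,0,0,0],[0.05,0,0,0.002,0,0,0],[0.0,0,0,0,0,0,0],[0.0,0,0,0,0,0,0],[0.0,0,0,0,0,0,0],[0.0,0,0,0,0,0,0],[0.0,0,0,0,0,0,0]]' 12; python3 go.py .4617 .152 .055
```

```text
time: 3.1
position: [0.4609, 0.1568, 0.0588]
tool_rot: [0.591, 3.085, 0.001]
ft_force: [0.7, -0.4, 0.8]
grip_width: 0.252
grip_force: 12.0
mm tool [-2.6 -4.2  3.8] t 3.1 pos [0.4609 0.1568 0.0588] tilt [ 0.  0. -1.] tx [-0.929  0.37  -0.   ] F [ 0.7 -0.4  0.8] grip 0.252 11.955226968275383 q [-0.68  0.13  0.31  2.04 -0.05  0.98  0.85]
```

```bash
python3 -m handwheel '[[0.0,0,0,-0.01,0,0,0],[0.0,0,0,-0.02,0,0,0],[0.0,0,0,-0.03,0,0,0],[0.0,0,0,-0.03,0,0,0],[0.0,0,0,-0.02,0,0,0],[0.0,0,0,0,0,0,0]]'; python3 go.py .6637 0 .13
```

```text
time: 3.85
position: [0.4618, 0.1573, 0.1705]
tool_rot: [0.591, 3.082, 0.004]
ft_force: [0.8, -0.1, -1.4]
grip_width: 0.245
grip_force: 12.0
mm tool [-245.6  -71.6   40.9] t 3.85 pos [0.4618 0.1573 0.1705] tilt [ 0.003  0.002 -1.   ] tx [-0.929  0.37  -0.002] F [ 0.8 -0.1 -1.4] grip 0.245 11.967376115208026 q [-0.69 -0.    0.31  1.93 -0.    1.21  0.81]
```

```bash
python3 -m handwheel '[[0.0,-0.02,-0.006,0,0,0,0],[0.0,-0.036,-0.011,0,0,0,0],[0.0,-0.036,-0.011,0,0,0,0],[0.0,-0.036,-0.011,0,0,0,0],[0.0,-0.036,-0.011,0,0,0,0],[0.0,-0.036,-0.011,0,0,0,0],[0.0,-0.03,-0.008,0,0,0,0],[0.0,-0.013,-0.003,0,0,0,0],[0.0,0,0,0,0,0,0],[0.0,0,0,0,0,0,0]]'; python3 go.py .6637 0 .063
```

```text
time: 5.1
position: [0.6589, 0.0014, 0.1682]
tool_rot: [-0.589, -3.084, -0.001]
ft_force: [-0.0, -0.1, -0.7]
grip_width: 0.245
grip_force: 12.0
mm tool [ -5.1   0.4 105.2] t 5.1 pos [0.6589 0.0014 0.1682] tilt [-0.001  0.001 -1.   ] tx [-0.93   0.369  0.001] F [-0.  -0.1 -0.7] grip 0.245 11.967091755650472 q [-0.4   0.39  0.47  1.51 -0.18  1.28  1.28]
```

```bash
python3 -m handwheel '[[0.0,-0.003,0,0.015,0,0,0],[0.0,0,0,0.03,0,0,0],[0.0,0,0,0.025,0,0,0],[0.0,0,0,0.015,0,0,0],[0.0,0,0,0.008,0,0,0],[0.0,0,0,0.005,0,0,0],[0.0,0,0,0,0,0,0],[0.0,0,0,0,0,0,0]]'; python3 go.py .6637 0 .063
python3 - <<'E'
from bench import ctrl
import cv2
p,_=ctrl.get_image('side');q,_=ctrl.get_image('wrist');cv2.imwrite('pics/a.png',cv2.hconcat([cv2.resize(p[150:350,140:380],(480,400)),q[10:410,150:450]]))
E
```

```text
time: 6.1
position: [0.6632, -0.0011, 0.0714]
tool_rot: [0.591, 3.084, 0.001]
ft_force: [0.3, -0.4, -0.1]
grip_width: 0.248
grip_force: 12.0
mm tool [-0.1  1.2  8.4] t 6.1 pos [ 0.6632 -0.0011  0.0714] tilt [ 0.001  0.    -1.   ] tx [-0.929  0.37  -0.001] F [ 0.3 -0.4 -0.1] grip 0.248 11.967023036268074 q [-0.38  0.48  0.45  1.6  -0.22  1.11  1.31]
```

View pics/a.png

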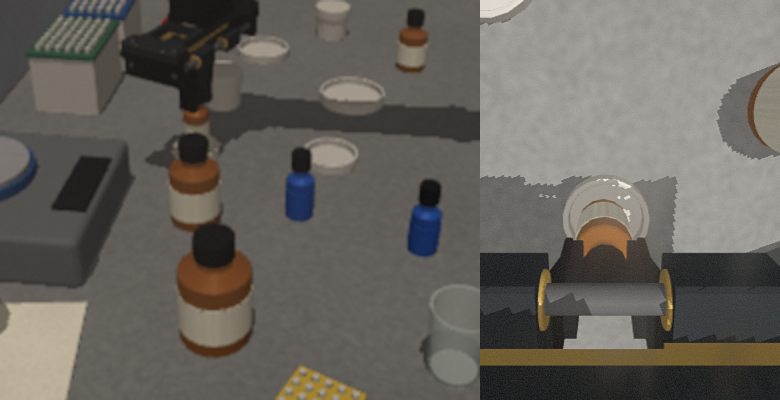

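The bottle hangs laterally centred over the smallest saucer; in the wrist picture the saucer is at about (605,215) and the bottle at (605,225). Lowering slowly.

```bash
python3 -m handwheel '[[0.0,0,0,0.003,0,0,0],[0.0,0,0,0.002,0,0,0],[0.0,0,0,0.0015,0,0,0],[0.0,0,0,0.001,0,0,0],[0.0,0,0,0,0,0,0],[0.0,0,0,0,0,0,0]]'; python3 go.py .6637 0 .063
```

```text
time: 6.95
position: [0.6626, -0.0011, 0.0631]
tool_rot: [0.591, 3.085, 0.0]
ft_force: [-0.1, 0.2, -0.4]
grip_width: 0.251
grip_force: 12.0
mm tool [-0.6  1.4  0.1] t 6.95 pos [ 0.6626 -0.0011  0.0631] tilt [ 0.  0. -1.] tx [-0.929  0.37  -0.   ] F [-0.1  0.2 -0.4] grip 0.251 11.966089913912583 q [-0.38  0.49  0.44  1.61 -0.23  1.1   1.32]
```

```bash
for i in 1 2; do python3 -m handwheel '[[0.0,0,0,0.0008,0,0,0],[0.0,0,0,0,0,0,0]]' | egrep 'posi|ft_f'; done
```

```text
position: [0.663, -0.0012, 0.0629]
ft_force: [0.0, -0.2, 3.3]
position: [0.6634, -0.0014, 0.0628]
ft_force: [-1.4, -0.1, 5.8]
```

```bash
python3 -m handwheel '[[0.03,0,0,0,0,0,0],[0.05,0,0,0,0,0,0],[0.05,0,0,0,0,0,0],[0.05,0,0,0,0,0,0],[0.05,0,0,-0.01,0,0,0],[0.05,0,0,-0.03,0,0,0],[0.05,0,0,-0.04,0,0,0],[0.05,0,0,-0.03,0,0,0],[0.05,0,0,0,0,0,0]]'; python3 go.py .3796 -.3006 .17
```

```text
time: 8.57
position: [0.6647, -0.0014, 0.1755]
tool_rot: [0.591, 3.079, 0.003]
ft_force: [-0.0, -0.3, -0.4]
grip_width: 0.575
grip_force: 0.0
mm tool [ 154.2 -383.5    3.4] t 8.57 pos [ 0.6647 -0.0014  0.1755] tilt [ 0.007  0.001 -1.   ] tx [-0.929  0.37  -0.006] F [-0.  -0.3 -0.4] grip 0.575 0.0 q [-0.4   0.39  0.47  1.5  -0.18  1.29  1.28]
```

```bash
python3 -m handwheel '[[0.06,0.008,-0.02,0,0,0,0],[0.06,0.016,-0.04,0,0,0,0],[0.06,0.016,-0.04,0,0,0,0],[0.06,0.016,-0.04,0,0,0,0],[0.06,0.016,-0.04,0,0,0,0],[0.06,0.016,-0.04,0,0,0,0],[0.06,0.016,-0.04,0,0,0,0],[0.06,0.016,-0.04,0,0,0,0],[0.06,0.016,-0.04,0,0,0,0],[0.06,0.014,-0.032,0,0,0,0],[0.06,0.004,-0.012,0,0,0,0],[0.06,0,0,0,0,0,0]]'; python3 go.py .3796 -.3006 .068
```

```text
time: 10.07
position: [0.3776, -0.3007, 0.1712]
tool_rot: [0.593, 3.085, 0.001]
ft_force: [1.1, 0.4, 0.2]
grip_width: 0.687
grip_force: 0.0
mm tool [ -1.8   0.8 103.2] t 10.07 pos [ 0.3776 -0.3007  0.1712] tilt [ 0.     0.001 -1.   ] tx [-0.929  0.371  0.   ] F [1.1 0.4 0.2] grip 0.687 0.0 q [-0.11 -0.03  0.72  1.94  0.02  1.22  1.8 ]
```

```bash
python3 -m handwheel '[[0.06,-0.002,0.001,0.02,0,0,0],[0.06,0,0,0.03,0,0,0],[0.06,0,0,0.025,0,0,0],[0.06,0,0,0.015,0,0,0],[0.06,0,0,0.01,0,0,0],[0.06,0,0,0.003,0,0,0],[0.06,0,0,0,0,0,0],[0.0,0,0,0,0,0,0],[0.0,0,0,0,0,0,0],[0.0,0,0,0,0,0,0],[0.0,0,0,0,0,0,0],[0.0,0,0,0,0,0,0]]' 14; python3 go.py .3796 -.3006 .068
```

```text
time: 11.58
position: [0.3799, -0.3006, 0.0685]
tool_rot: [0.591, 3.085, 0.0]
ft_force: [-0.5, -0.2, 0.6]
grip_width: 0.295
grip_force: 14.0
mm tool [ 0.3 -0.1  0.5] t 11.57 pos [ 0.3799 -0.3006  0.0685] tilt [ 0.  0. -1.] tx [-0.929  0.37  -0.   ] F [-0.5 -0.2  0.6] grip 0.295 13.994509326294065 q [-0.08  0.12  0.74  2.05 -0.1   1.    1.9 ]
```

```bash
python3 -m handwheel '[[0.0,0,0,-0.01,0,0,0],[0.0,0,0,-0.02,0,0,0],[0.0,0,0,-0.03,0,0,0],[0.0,0,0,-0.025,0,0,0],[0.0,0,0,-0.015,0,0,0],[0.0,0,0,0,0,0,0]]'; python3 go.py .4921 -.0074 .08
```

```text
time: 12.32
position: [0.3803, -0.3011, 0.1693]
tool_rot: [0.591, 3.083, -0.0]
ft_force: [-0.9, 0.5, -1.8]
grip_width: 0.291
grip_force: 14.0
mm tool [  4.9 314.2  89.4] t 12.32 pos [ 0.3803 -0.3011  0.1693] tilt [ 0.002 -0.001 -1.   ] tx [-0.929  0.37  -0.002] F [-0.9  0.5 -1.8] grip 0.291 13.997314414009452 q [-0.12 -0.02  0.73  1.94  0.01  1.21  1.8 ]
```

```bash
python3 -m handwheel '[[0.0,0,0.016,0,0,0,0],[0.0,0.001,0.036,0,0,0,0],[0.0,0.001,0.036,0,0,0,0],[0.0,0.001,0.036,0,0,0,0],[0.0,0.001,0.036,0,0,0,0],[0.0,0.001,0.036,0,0,0,0],[0.0,0,0.036,0,0,0,0],[0.0,0,0.036,0,0,0,0],[0.0,0,0.03,0,0,0,0],[0.0,0,0.016,0,0,0,0],[0.0,0,0,0,0,0,0],[0.0,0,0,0,0,0,0]]'; python3 go.py .4921 -.0074 .08
```

```text
time: 13.82
position: [0.4907, -0.0087, 0.1681]
tool_rot: [-0.594, -3.084, 0.001]
ft_force: [0.0, -1.0, -1.3]
grip_width: 0.292
grip_force: 14.0
mm tool [-0.8  1.8 88.1] t 13.82 pos [ 0.4907 -0.0087  0.1681] tilt [-0.001 -0.001 -1.   ] tx [-0.928  0.371  0.   ] F [ 0.  -1.  -1.3] grip 0.292 13.99775362573564 q [-0.42  0.01  0.38  1.92 -0.    1.21  1.16]
```

```bash
python3 -m handwheel '[[0.0,-0.001,0.001,0.015,0,0,0],[0.0,0,0,0.03,0,0,0],[0.0,0,0,0.025,0,0,0],[0.0,0,0,0.012,0,0,0],[0.0,0,0,0.006,0,0,0],[0.0,0,0,0.003,0,0,0],[0.0,0,0,0.002,0,0,0],[0.0,0,0,0,0,0,0],[0.0,0,0,0,0,0,0]]'; python3 go.py .4921 -.0074 .0725
```

```text
time: 14.95
position: [0.4928, -0.0065, 0.0759]
tool_rot: [0.591, 3.085, 0.001]
ft_force: [0.5, -0.4, -1.7]
grip_width: 0.293
grip_force: 14.0
mm tool [ 0.3 -1.1  3.4] t 14.95 pos [ 0.4928 -0.0065  0.0759] tilt [ 0.001  0.    -1.   ] tx [-0.929  0.37  -0.001] F [ 0.5 -0.4 -1.7] grip 0.293 13.997197556309402 q [-0.41  0.12  0.39  2.02 -0.05  1.02  1.2 ]
```

```bash
python3 -m handwheel '[[0.0,0,0,0.0008,0,0,0],[0.0,0,0,0,0,0,0]]' | egrep 'posi|ft_f'
```

```text
position: [0.4925, -0.0066, 0.0747]
ft_force: [-0.1, -0.6, -1.2]
```

```bash
for i in 1 2; do python3 -m handwheel '[[0.0,0,0,0.0008,0,0,0],[0.0,0,0,0.0003,0,0,0],[0.0,0,0,0,0,0,0]]' | egrep 'posi|ft_f'; done
```

```text
position: [0.4925, -0.0066, 0.0735]
ft_force: [-0.4, -0.6, -1.0]
position: [0.4926, -0.0066, 0.0725]
ft_force: [-0.3, -0.2, -0.4]
```

```bash
for i in 1 2; do python3 -m handwheel '[[0.0,0,0,0.0006,0,0,0],[0.0,0,0,0,0,0,0]]' | egrep 'posi|ft_f'; done
```

```text
position: [0.4929, -0.0065, 0.0724]
ft_force: [-0.7, 0.0, 4.5]
position: [0.4932, -0.0065, 0.0724]
ft_force: [-2.7, 0.0, 8.8]
```

```bash
python3 -m handwheel '[[0.035,0,0,-0.0006,0,0,0],[0.05,0,0,0,0,0,0],[0.05,0,0,0,0,0,0],[0.05,0,0,0,0,0,0],[0.05,0,0,-0.01,0,0,0],[0.06,0,0,-0.03,0,0,0],[0.06,0,0,-0.04,0,0,0],[0.06,0,0,-0.03,0,0,0],[0.06,0,0,-0.01,0,0,0],[0.06,0,0,0,0,0,0]]'; python3 go.py .6408 .1332 .078
```

```text
time: 17.7
position: [0.4927, -0.0065, 0.1921]
tool_rot: [0.591, 3.085, 0.001]
ft_force: [0.7, -0.3, -0.4]
grip_width: 0.689
grip_force: 0.0
mm tool [-85.9 184.5 114.3] t 17.7 pos [ 0.4927 -0.0065  0.1921] tilt [ 0.001  0.    -1.   ] tx [-0.929  0.37  -0.001] F [ 0.7 -0.3 -0.4] grip 0.689 0.0 q [-0.42 -0.01  0.38  1.89  0.    1.26  1.15]
```

```bash
python3 -m handwheel '[[0.065,-0.008,0.018,0,0,0,0],[0.065,-0.016,0.034,0,0,0,0],[0.065,-0.018,0.039,0,0,0,0],[0.065,-0.018,0.039,0,0,0,0],[0.065,-0.016,0.034,0,0,0,0],[0.065,-0.010,0.020,0,0,0,0],[0.065,0,0,0,0,0,0],[0.065,0,0,0.02,0,0,0],[0.065,0,0,0.02,0,0,0],[0.065,0,0,0.01,0,0,0],[0.065,0,0,0,0,0,0]]'; python3 go.py .6408 .1332 .078
```

```text
time: 19.08
position: [0.6395, 0.1321, 0.1405]
tool_rot: [-0.592, -3.083, 0.001]
ft_force: [1.0, 0.9, -0.0]
grip_width: 0.748
grip_force: 0.0
mm tool [-1.   1.6 62.5] t 19.07 pos [0.6395 0.1321 0.1405] tilt [-0.002 -0.    -1.   ] tx [-0.929  0.37   0.002] F [ 1.   0.9 -0. ] grip 0.748 0.0 q [-0.49  0.38  0.32  1.56 -0.12  1.22  1.04]
```

```bash
python3 -m handwheel '[[0.065,-0.001,0.001,0.02,0,0,0],[0.065,0,0,0.02,0,0,0],[0.065,0,0,0.014,0,0,0],[0.065,0,0,0.006,0,0,0],[0.065,0,0,0.002,0,0,0],[0.065,0,0,0,0,0,0],[0.0,0,0,0,0,0,0],[0.0,0,0,0,0,0,0],[0.0,0,0,0,0,0,0],[0.0,0,0,0,0,0,0],[0.0,0,0,0,0,0,0]]' 18; python3 go.py .6408 .1332 .078
```

```text
time: 20.45
position: [0.6418, 0.1334, 0.08]
tool_rot: [0.591, 3.085, 0.0]
ft_force: [0.0, -0.3, 0.9]
grip_width: 0.36
grip_force: 18.0
mm tool [ 0.9 -0.5  2. ] t 20.45 pos [0.6418 0.1334 0.08  ] tilt [ 0.  0. -1.] tx [-0.929  0.37  -0.   ] F [ 0.  -0.3  0.9] grip 0.36 17.98396109836176 q [-0.48  0.44  0.31  1.61 -0.14  1.12  1.05]
```

```bash
python3 -m handwheel '[[0.0,0,0,-0.01,0,0,0],[0.0,0,0,-0.02,0,0,0],[0.0,0,0,-0.03,0,0,0],[0.0,0,0,-0.03,0,0,0],[0.0,0,0,-0.03,0,0,0],[0.0,0,0,-0.01,0,0,0],[0.0,0,0,0,0,0,0]]'; python3 go.py .6118 -.3169 .208
```

```text
time: 21.32
position: [0.6421, 0.1332, 0.2109]
tool_rot: [0.591, 3.084, 0.001]
ft_force: [-0.5, 0.1, -2.1]
grip_width: 0.359
grip_force: 18.0
mm tool [-138.3 -429.4    2.5] t 21.32 pos [0.6421 0.1332 0.2109] tilt [ 0.002  0.001 -1.   ] tx [-0.929  0.37  -0.001] F [-0.5  0.1 -2.1] grip 0.359 17.989519494585693 q [-0.5   0.34  0.32  1.47 -0.11  1.35  1.03]
```

```bash
python3 -m handwheel '[[0.0,-0.005,-0.016,0,0,0,0],[0.0,-0.013,-0.04,0,0,0,0],[0.0,-0.015,-0.046,0,0,0,0],[0.0,-0.015,-0.046,0,0,0,0],[0.0,-0.015,-0.046,0,0,0,0],[0.0,-0.015,-0.046,0,0,0,0],[0.0,-0.015,-0.046,0,0,0,0],[0.0,-0.015,-0.046,0,0,0,0],[0.0,-0.014,-0.045,0,0,0,0],[0.0,-0.012,-0.037,0,0,0,0],[0.0,-0.005,-0.016,0,0,0,0],[0.0,0,0,0,0,0,0]]'; python3 go.py .6118 -.3169 .088
```

```text
time: 22.82
position: [0.6107, -0.3189, 0.2089]
tool_rot: [-0.595, -3.083, -0.0]
ft_force: [0.1, -0.1, -1.3]
grip_width: 0.369
grip_force: 18.0
mm tool [ -0.5   2.3 120.9] t 22.82 pos [ 0.6107 -0.3189  0.2089] tilt [-0.002  0.    -1.   ] tx [-0.928  0.372  0.002] F [ 0.1 -0.1 -1.3] grip 0.369 17.988625592552125 q [ 0.07  0.44  0.52  1.38 -0.22  1.38  1.78]
```

```bash
python3 -m handwheel '[[0.0,0,0.001,0.02,0,0,0],[0.0,0,0,0.03,0,0,0],[0.0,0,0,0.03,0,0,0],[0.0,0,0,0.018,0,0,0],[0.0,0,0,0.012,0,0,0],[0.0,0,0,0.006,0,0,0],[0.0,0,0,0.003,0,0,0],[0.0,0,0,0,0,0,0],[0.0,0,0,0,0,0,0]]'; python3 go.py .6118 -.3169 .084
```

```text
time: 23.95
position: [0.6127, -0.3172, 0.0916]
tool_rot: [0.591, 3.084, -0.0]
ft_force: [0.2, 0.7, -1.8]
grip_width: 0.358
grip_force: 18.0
mm tool [ 0.9 -0.1  7.6] t 23.95 pos [ 0.6127 -0.3172  0.0916] tilt [ 0.001 -0.    -1.   ] tx [-0.929  0.37  -0.001] F [ 0.2  0.7 -1.8] grip 0.358 17.98962959088385 q [ 0.08  0.52  0.49  1.51 -0.26  1.17  1.81]
```

```bash
python3 -m handwheel '[[0.0,0,0,0.003,0,0,0],[0.0,0,0,0.002,0,0,0],[0.0,0,0,0.001,0,0,0],[0.0,0,0,0.0005,0,0,0],[0.0,0,0,0,0,0,0]]' | egrep 'posi|ft_f';  for i in 1 2; do python3 -m handwheel '[[0.0,0,0,0.0006,0,0,0],[0.0,0,0,0,0,0,0]]' | egrep 'posi|ft_f'; done
```

```text
position: [0.6123, -0.3168, 0.0843]
ft_force: [-0.4, -0.2, -1.0]
position: [0.6124, -0.3169, 0.084]
ft_force: [0.3, -0.4, -1.1]
position: [0.6127, -0.317, 0.0839]
ft_force: [-0.9, 0.5, 3.4]
```

Contact. Release, lift, and head for the large bottle.

```bash
python3 -m handwheel '[[0.04,0,0,0,0,0,0],[0.055,0,0,0,0,0,0],[0.055,0,0,0,0,0,0],[0.055,0,0,0,0,0,0],[0.055,0,0,-0.01,0,0,0],[0.06,0,0,-0.03,0,0,0],[0.06,0,0,-0.04,0,0,0],[0.06,0,0,-0.03,0,0,0],[0.06,0,0,-0.01,0,0,0],[0.06,0,0,0,0,0,0]]'; python3 go.py .5889 .3075 .2
python3 - <<'E'
from bench import ctrl
import cv2
p,_=ctrl.get_image('side');cv2.imwrite('pics/b.png',p)
E
```

```text
time: 26.32
position: [0.6124, -0.3169, 0.2035]
tool_rot: [0.591, 3.085, 0.0]
ft_force: [-0.9, -0.1, -0.7]
grip_width: 0.69
grip_force: 0.0
mm tool [252.7 571.5   3.4] t 26.32 pos [ 0.6124 -0.3169  0.2035] tilt [ 0.001 -0.    -1.   ] tx [-0.929  0.37  -0.001] F [-0.9 -0.1 -0.7] grip 0.69 0.0 q [ 0.07  0.44  0.52  1.38 -0.22  1.37  1.78]
```

View pics/b.png

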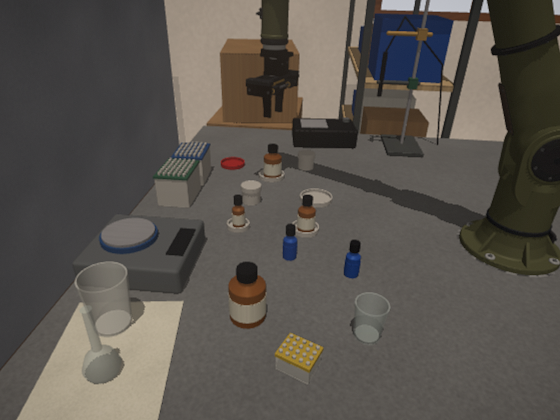

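Three bottles stand upright in their saucers: tiny (238,218), small (307,220) and medium (273,165). Only the large one, at (247,297), remains.

```bash
python3 -m handwheel '[[0.07,0.01,0.022,0,0,0,0],[0.07,0.018,0.04,0,0,0,0],[0.07,0.02,0.046,0,0,0,0],[0.07,0.02,0.046,0,0,0,0],[0.07,0.02,0.046,0,0,0,0],[0.07,0.02,0.046,0,0,0,0],[0.07,0.02,0.046,0,0,0,0],[0.07,0.02,0.046,0,0,0,0],[0.07,0.02,0.046,0,0,0,0],[0.07,0.02,0.046,0,0,0,0],[0.07,0.02,0.046,0,0,0,0],[0.07,0.02,0.046,0,0,0,0]]'; python3 -m handwheel '[[0.07,0.016,0.034,0,0,0,0],[0.07,0.008,0.016,0,0,0,0],[0.07,0,0,0,0,0,0],[0.07,0,0,0,0,0,0]]'; python3 go.py .5889 .3075 .2
```

```text
time: 27.88
position: [0.5923, 0.2538, 0.2011]
tool_rot: [-0.591, -3.083, 0.003]
ft_force: [1.2, -0.1, 0.2]
grip_width: 0.804
grip_force: 0.0
time: 28.38
position: [0.5904, 0.305, 0.2029]
tool_rot: [0.596, 3.084, -0.003]
ft_force: [-0.3, -0.3, 0.1]
grip_width: 0.804
grip_force: 0.0
mm tool [2.3 1.7 2.9] t 28.38 pos [0.5904 0.305  0.2029] tilt [ 0.    -0.002 -1.   ] tx [-0.928  0.372 -0.001] F [-0.3 -0.3  0.1] grip 0.804 0.0 q [-0.69  0.36  0.23  1.45 -0.08  1.34  0.73]
```

```bash
python3 -m handwheel '[[0.07,0.001,0.002,0.015,0,0,0],[0.07,0.001,0,0.03,0,0,0],[0.07,0,0,0.03,0,0,0],[0.07,0,0,0.02,0,0,0],[0.07,0,0,0.012,0,0,0],[0.07,0,0,0.006,0,0,0],[0.07,0,0,0,0,0,0],[0.0,0,0,0,0,0,0],[0.0,0,0,0,0,0,0],[0.0,0,0,0,0,0,0],[0.0,0,0,0,0,0,0],[0.0,0,0,0,0,0,0]]' 25; python3 go.py .5889 .3075 .088
```

```text
time: 29.88
position: [0.5886, 0.3105, 0.0904]
tool_rot: [0.591, 3.085, 0.0]
ft_force: [-1.2, -0.2, 1.7]
grip_width: 0.434
grip_force: 25.0
mm tool [-1.4 -2.6  2.4] t 29.88 pos [0.5886 0.3105 0.0904] tilt [ 0.  0. -1.] tx [-0.929  0.37  -0.   ] F [-1.2 -0.2  1.7] grip 0.434 25.000229417346418 q [-0.69  0.44  0.21  1.57 -0.1   1.14  0.74]
```

```bash
python3 -m handwheel '[[0.0,0,0,-0.01,0,0,0],[0.0,0,0,-0.02,0,0,0],[0.0,0,0,-0.03,0,0,0],[0.0,0,0,-0.03,0,0,0],[0.0,0,0,-0.03,0,0,0],[0.0,0,0,-0.01,0,0,0],[0.0,0,0,0,0,0,0]]'; python3 go.py .4678 -.1772 .218
```

```text
time: 30.75
position: [0.5888, 0.3105, 0.2211]
tool_rot: [0.591, 3.084, 0.002]
ft_force: [0.1, -0.4, -3.5]
grip_width: 0.427
grip_force: 25.0
mm tool [ -67.9 -497.9    2.5] t 30.75 pos [0.5888 0.3105 0.2211] tilt [ 0.001  0.001 -1.   ] tx [-0.929  0.37  -0.001] F [ 0.1 -0.4 -3.5] grip 0.427 24.999968321062624 q [-0.7   0.35  0.23  1.42 -0.08  1.37  0.72]
```

```bash
python3 -m handwheel '[[0.0,-0.002,-0.015,0,0,0,0],[0.0,-0.004,-0.03,0,0,0,0],[0.0,-0.006,-0.045,0,0,0,0],[0.0,-0.007,-0.052,0,0,0,0],[0.0,-0.007,-0.052,0,0,0,0],[0.0,-0.007,-0.052,0,0,0,0],[0.0,-0.007,-0.052,0,0,0,0],[0.0,-0.007,-0.052,0,0,0,0],[0.0,-0.007,-0.052,0,0,0,0],[0.0,-0.006,-0.045,0,0,0,0],[0.0,-0.005,-0.034,0,0,0,0],[0.0,-0.002,-0.017,0,0,0,0]]'; python3 -m handwheel '[[0,0,0,0,0,0,0],[0,0,0,0,0,0,0]]'; python3 go.py .4678 -.1772 .1
```

```text
time: 32.25
position: [0.4645, -0.1795, 0.2192]
tool_rot: [-0.597, -3.082, -0.0]
ft_force: [0.4, 0.5, -2.1]
grip_width: 0.432
grip_force: 25.0
time: 32.5
position: [0.4669, -0.1752, 0.2198]
tool_rot: [-0.588, -3.085, -0.001]
ft_force: [-0.2, 0.3, -3.1]
grip_width: 0.43
grip_force: 25.0
mm tool [ -1.6  -1.6 119.8] t 32.5 pos [ 0.4669 -0.1752  0.2198] tilt [-0.     0.001 -1.   ] tx [-0.93   0.368  0.001] F [-0.2  0.3 -3.1] grip 0.43 25.000194758176804 q [-0.27 -0.02  0.58  1.84  0.01  1.32  1.5 ]
```

```bash
python3 -m handwheel '[[0.0,0,-0.001,0.02,0,0,0],[0.0,0,-0.001,0.03,0,0,0],[0.0,0,0,0.03,0,0,0],[0.0,0,0,0.02,0,0,0],[0.0,0,0,0.01,0,0,0],[0.0,0,0,0.006,0,0,0],[0.0,0,0,0.002,0,0,0],[0.0,0,0,0,0,0,0],[0.0,0,0,0,0,0,0]]'; python3 go.py .4678 -.1772 .0945
```

```text
time: 33.62
position: [0.4663, -0.1791, 0.1027]
tool_rot: [0.591, 3.084, 0.0]
ft_force: [-1.0, -0.6, -1.6]
grip_width: 0.431
grip_force: 25.0
mm tool [-0.7  2.3  8.2] t 33.62 pos [ 0.4663 -0.1791  0.1027] tilt [ 0.001  0.    -1.   ] tx [-0.929  0.37  -0.001] F [-1.  -0.6 -1.6] grip 0.431 25.000083153136075 q [-0.25  0.1   0.59  1.98 -0.06  1.07  1.57]
```

```bash
python3 -m handwheel '[[0.0,0,0.002,0.003,0,0,0],[0.0,0,0,0.002,0,0,0],[0.0,0,0,0.001,0,0,0],[0.0,0,0,0.001,0,0,0],[0.0,0,0,0,0,0,0]]' | egrep 'posi|ft_f';  for i in 1 2; do python3 -m handwheel '[[0.0,0,0,0.0006,0,0,0],[0.0,0,0,0,0,0,0]]' | egrep 'posi|ft_f'; done
```

```text
position: [0.4666, -0.1771, 0.0951]
ft_force: [-0.4, 1.1, -3.1]
position: [0.4666, -0.1771, 0.0945]
ft_force: [0.5, 0.5, -3.1]
position: [0.4668, -0.1771, 0.0943]
ft_force: [-0.4, 0.4, 0.6]
```

```bash
python3 -m handwheel '[[0.0,0,0,0.0004,0,0,0],[0.045,0,0,0,0,0,0],[0.06,0,0,0,0,0,0],[0.06,0,0,0,0,0,0],[0.06,0,0,0,0,0,0],[0.06,0,0,-0.01,0,0,0],[0.06,0,0,-0.03,0,0,0],[0.06,0,0,-0.04,0,0,0],[0.06,0,0,-0.03,0,0,0],[0.06,0,0,-0.01,0,0,0],[0.06,0,0,0,0,0,0]]'; python3 -m handwheel '[[0.06,0.01,0.03,0,0,0,0],[0.06,0.02,0.04,0,0,0,0],[0.06,0.02,0.05,0,0,0,0],[0.06,0.02,0.05,0,0,0,0],[0.06,0.02,0.05,0,0,0,0],[0.06,0.02,0.05,0,0,0,0],[0.06,0.02,0.05,0,0,0,0],[0.06,0.02,0.05,0,0,0,0],[0.06,0.02,0.05,0,0,0,0],[0.06,0.01,0.03,0,0,0,0],[0.06,0,0,0,0,0,0]]'
python3 - <<'E'
from bench import ctrl
import cv2
p,_=ctrl.get_image('side');q,_=ctrl.get_image('top');cv2.imwrite('pics/c.png',cv2.hconcat([cv2.resize(p[130:290,180:380],(400,320)),cv2.resize(q[140:300,200:400],(400,320))]));cv2.imwrite('pics/d.png',q)
E
```

```text
time: 36.12
position: [0.4668, -0.1771, 0.2138]
tool_rot: [0.591, 3.085, 0.001]
ft_force: [0.2, -1.0, -0.4]
grip_width: 0.69
grip_force: 0.0
time: 37.5
position: [0.4639, 0.31, 0.211]
tool_rot: [-0.583, -3.084, 0.004]
ft_force: [-0.1, -0.2, -1.0]
grip_width: 0.69
grip_force: 0.0
```

View pics/c.png

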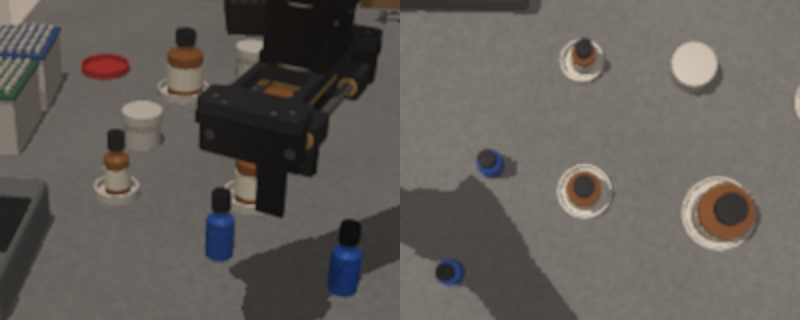

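View pics/d.png

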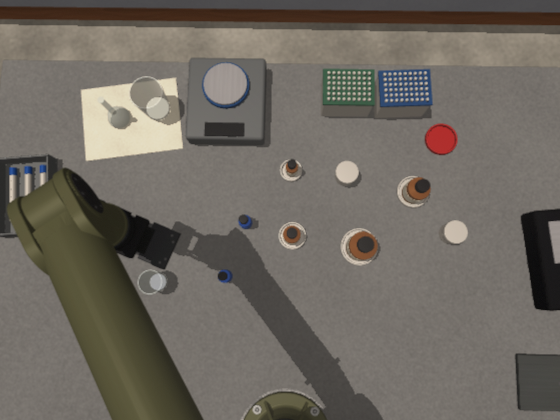

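All four bottles stand upright in their matching saucers: (291,168), (292,236), (415,190) and (362,246). The jars at (347,172) and (455,232) and the blue and red look-alikes are where they started, and the arm is clear.

```bash
python3 -c "
from bench import ctrl
print(ctrl.close_job())"
```

```text
the job is handed in; nothing more can be done
None
```

All four amber bottles stand upright in their matching saucers, set down one by one from smallest to largest with the jars and look-alikes left alone, and the job was handed in at about 37.6 s.

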